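Lock the print trimmer's blade arm down with its catch-guarded bolt

ROBOT

A 6-joint arm with a two-finger parallel gripper is mounted at the origin on a cart in front of the work surface, level with it; the furniture and walls round the work are solid. World frame = base frame: x ahead of the robot, y to its left, z up, the work surface at z = 0. Lengths are in m, angles in rad, forces in N, time in s.
With the tool pointing down it reaches from about 0.3 to 0.85 m from the base axis. Payload 5.4 kg.
Tool frame: the origin (TCP) lies at the very end of the fingers, on their centre line; the grasp point (between the pads) lies 19 mm behind it; z points along the fingers, y is the line along which they close (so a half turn about z gives the same grasp; the last joint's range is limited). The gripper opens to 85 mm and grips with 20 to 120 N. Pads are 22 mm wide; open, the fingers measure 114 mm over their backs; the gripper's body (76 mm by 85 mm) begins 54 mm behind the grasp point. The pads swing forward as they close: fully open they stand 13 mm farther back than shut.
Start: joints at [1.005, 0.158, 1.597, -0, 1.386, -0.21], TCP at [0.2, 0.539, 0.231] pointing down, gripper open.
Joint ranges: [-2.91, 2.91], [-0.94, 2.29], [0.18, 2.7], [-1.29, 4.43], [0.17, 2.64], [-3, 3]. Speed limits (rad/s): [2.57, 2.57, 3.14, 3.14, 3.14, 3.14].

INTERFACE

Orientations are given as a unit quaternion [w, x, y, z].
In Python, from workcell import arm, capture, spot_in gives the robot as it stands.
- The arm moves only by the shell command python3 -m inch 'ROWS'. ROWS is JSON, one flat list of numbers, 7 for each row, row after row: the closure, from 0 (fully open) to 1 (shut), then the shift along the world's x, y, z in m, then the turn, a rotation vector about the world's x, y, z in rad. A call has 1 to 8 rows; each row is the pose to reach, as a shift and turn from the pose commanded when the call began; what a row does not reach only later rows make up. A row lasts 1/8 s, in which the tool goes at most 62.5 mm and 10.7 degrees, less where a joint would pass 70% of its speed; a pose out of reach is approached as far as the arm can. A call with a gripper value outside its range is refused whole. The fingers move at their own pace and stop on an object; the grip force is fixed at half the most. Time passes only in rows, so rows that repeat a pose let the fingers close. It gives the time, the measured TCP pose, the force, the opening and the grip force at its end, in the units of the state.
- arm.sense(): the state, without advancing time (a new reading comes with each control period).
- capture(name): name is "scene" or "top"; returns a dict with "color" (400x640x3 uint8, red, green, blue), "range_z" (400x640 float32, m along the optical axis (not along the pixel's ray), 0 where there is no reading), "mtx" (3x3 intrinsics, pixels), "world_to_cam" (4x4, takes a point from world to camera coordinates). Camera axes: x right, y down, z forward; pixel columns grow to the right and rows downward; lengths in m; the calibration is good to about 2 mm. A picture is of the moment at which its call begins.
- arm.job_done(): hands the job in; it is judged then, once.
Trained networks look in a picture, given as the dict that the camera call returned (one of the last four; its "shot" number tells which), for a name from the list of things; names that differ only in an ending like _2 or _b are one class to them, and where a whole thing is asked for, a point or a joint stands for the part that bears it (a point fixed in the world has none). Each returns a list of dicts, best first, with "score" (0 to 1); they miss things now and then, are a little off and sometimes report something else, mostly with a low value. They report only what shows in the picture. A call takes as long as a camera call.
- spot_in(picture, target): "xyz" ([x, y, z] in m, in world coordinates, good to about 4 mm: the middle of the surface that is visible of it).
The state is a dict: "t": time; "joint_pos": joint angles; "joint_velocities": joint speeds; "effort": joint torques, N m; "tcp_pos": TCP position; "tcp_rot": TCP orientation; "force": force on the tool from outside, world axes, zero at the start; "moment": the same for the moment, N m; "finger_gap": finger opening in m; "gripper_force": force on a finger pad.
Only numpy, scipy, OpenCV 4.12 (cv2) and the standard library are available. Lean on these libraries where they do the work, as an engineer would, in place of code of your own. Each camera call takes 0.05 s, during which the arm holds its last target. There are 200 camera calls.

TASK

The print trimmer's blade arm has been left standing up a little: press its handle down until the arm is fully closed. Then hold the lock's spring catch down with one fingertip and, keeping it held down, push the bolt by its tab with the other fingertip all the way home into the arm; then let go, so that the catch springs back up and locks the bolt there. Only press and push: do not raise the arm, and leave the loupe, clip, tin and ink tube where they are.

Things in the scene. Friction and masses are not known exactly. Their poses are not given: they have to be found in the camera images.
- trimmer: Desk paper trimmer, grey, fixed to the bench; bed 300 mm long, 160 mm wide, with a 150 x 150 mm apron on the right that carries the lock. Origin: on the bench under the blade arm's line; +x runs along the arm from handle to pivot, +y across it towards the grid-lined cutting table (top z = 45 mm), +z up. The lock lies at y -44 to -160 mm. With the arm closed nothing of the trimmer stands higher than 95 mm.
- handle_top (a point): Middle of the top of the black round grip (100 mm long, 28 mm thick) at the blade arm's free end; moves with the arm. Arm closed: trimmer (-140, 0, 67) mm. The pivot axis is parallel to y through trimmer (145, 0, 50) mm, so this point swings on a 286 mm radius.
- blade_arm (a joint): Angle of the blade arm (rad): 0 = fully closed on its stop, grows as the handle rises. The pivot is stiff: the arm stays where it is left; pressing the handle down takes about 1 to 4 N. The bolt fits the square tube on the arm (20 x 16 mm inside) only when the arm is closed.
- tab (a point): Middle of the top edge of the bolt's upright steel thumb tab: 26 mm wide (x), 7 mm thick (y), 36 mm high; it moves with the bolt. Withdrawn: trimmer (-15, -117, 92) mm. Push its outer (-y) face towards +y. The bolt bar under it, also behind the tab, has its top at z = 56 mm, its tail 23 mm behind the tab.
- bolt (a joint): Travel of the steel bolt (m): 0 = withdrawn, 0.025 = home against its stop with its round nose in the arm's tube; it slides towards trimmer +y. About 1 N moves it once the catch is down. While the catch is up, its tooth sits in a notch of the bolt and stops it at either end.
- catch_pad (a point): Top of the rolled edge of the catch's dark steel pad, at mid-length; moves with the catch. At rest: trimmer (-71, -116, 70) mm. The edge runs 68 mm along y (34 mm to each side); the pad behind it slopes down to the pivot pin at x = -42 mm, z = 60 mm. It lies 56 mm in -x from the tab. Press straight down.
- catch (a joint): Angle of the spring rocker catch (rad): 0 = up, tooth in the bolt's notch; grows as the pad is pressed; 0.17 (pad 5 mm down) lifts the tooth clear of the bolt; 0.30 (pad 9 mm down, z about 61 mm) is a hard stop. Takes 1.5 N to start, 4 N at the stop; springs back when let go, and drops into the second notch when the bolt is home.
- loupe: Bystander: black stand loupe, 39 mm across, 40 mm high, standing loose on a small print on the trimmer's cutting table; origin under its middle.
- clip: Bystander: black bulldog clip, 40 x 22 x 40 mm, lying loose on the trimmer's cutting table; origin under its middle.
- tin: Bystander: round ink tin with a pale press lid, 78 mm across, 53 mm high, loose on the bench to the left of the trimmer; origin under its middle.
- tube: Bystander: cream ink tube with black cap, 38 x 109 x 26 mm, lying loose on the bench to the right of the trimmer; origin under its middle.

How it is judged:
On the way, in this order (a step that is already met when the one before it is completed fails the run):
1. the blade arm is pressed fully closed (value of joint blade_arm below 0.02 rad and value of joint bolt below 0.004 m), for 0.2 s.
2. the catch is held down by a finger, the bolt still withdrawn (value of joint catch above 0.17 rad and contact force between the fingers and catch above 0.3 N and value of joint bolt below 0.004 m), for 0.05 s.
3. a finger pushes the bolt across while a finger keeps the catch down (value of joint catch above 0.17 rad and contact force between the fingers and catch above 0.3 N and contact force between the fingers and bolt above 0.3 N and value of joint bolt between 0.007 and 0.021 m).
4. the bolt is home with the catch still held down (value of joint catch above 0.15 rad and contact force between the fingers and catch above 0.3 N and value of joint bolt above 0.0232 m and value of joint blade_arm below 0.02 rad), for 0.05 s.
At the end, for the whole second after the job is handed in: The blade arm is closed (under 0.02 rad), the bolt is home in it (at least 23.2 of its 25 mm), and the catch has sprung back up into the second notch (under 0.05 rad) (value of joint blade_arm below 0.02 rad and value of joint bolt above 0.0232 m and value of joint catch below 0.05 rad); the robot touches nothing.
It fails at once if the blade arm is raised (value of joint blade_arm above 0.45 rad).
It fails at once if a bystander (loupe, clip, tin or ink tube) is lifted, carried or moved more than 25 mm (distance of any of loupe, clip, tin, tube from where it was at the start of the episode above 0.025 m).
It also fails if it takes over 42 s, if anything falls off the work surface, if the arm or the gripper's body presses on something with over 40 N, if the wrist force passes 120 N, or if a joint passes its speed limit or range.

## Working session

There is one attempt and no reset: what is moved stays moved. The work goes in short steps, Python scripts to look and compute and a shell command to move; the robot and the scene stay as the last step left them, time stands still between calls to the robot, and variables do not carry over. Pictures are saved under pics/ and viewed, at most 10 in all, crops included, and the job is handed in when it is done.

```bash
mkdir -p pics; cat > m.py <<'E'
from workcell import arm, capture, spot_in
import numpy as np, cv2
E
python3 - <<'E'
from m import *
s=arm.sense(); print(s['t'],s['tcp_pos'],s['tcp_rot'],s['finger_gap'])
for c in ("scene","top"):
    p=capture(c); cv2.imwrite(f'pics/{c}0.png',p['color'][:,:,::-1]); np.savez(f'{c}0.npz',**{k:p[k] for k in('range_z','mtx','world_to_cam','color')})
    for n in ("trimmer","handle_top","tab","catch_pad","loupe","clip","tin","tube"):
        print(c,n,[(np.round(d['xyz'],3).tolist(),round(d['score'],2)) for d in spot_in(p,n)[:2]])
E
```

```text
0.0 [0.19998603 0.53844741 0.23028105] [-3.58819063e-04  1.76965456e-01  9.84216583e-01 -9.03382177e-04] 0.08552876343691096
scene trimmer [([0.576, -0.199, 0.047], 0.6)]
scene handle_top [([0.578, -0.218, 0.101], 0.73)]
scene tab [([0.573, -0.342, 0.054], 0.68), ([0.574, -0.195, 0.047], 0.61)]
scene catch_pad [([0.536, -0.334, 0.07], 0.84)]
scene loupe [([0.653, -0.159, 0.082], 0.48)]
scene clip [([0.522, -0.146, 0.062], 0.43)]
scene tin [([0.487, 0.174, 0.055], 0.83)]
scene tube [([0.551, -0.494, 0.016], 0.6)]
top trimmer [([0.578, -0.213, 0.041], 0.56)]
top handle_top [([0.578, -0.223, 0.107], 0.7)]
top tab [([0.576, -0.333, 0.054], 0.63)]
top catch_pad [([0.534, -0.334, 0.063], 0.62)]
top loupe [([0.652, -0.17, 0.083], 0.63)]
top clip [([0.526, -0.151, 0.06], 0.51)]
top tin [([0.493, 0.166, 0.053], 0.71), ([0.581, -0.215, 0.043], 0.41)]
top tube [([0.55, -0.499, 0.019], 0.63)]
```

View pics/scene0.png

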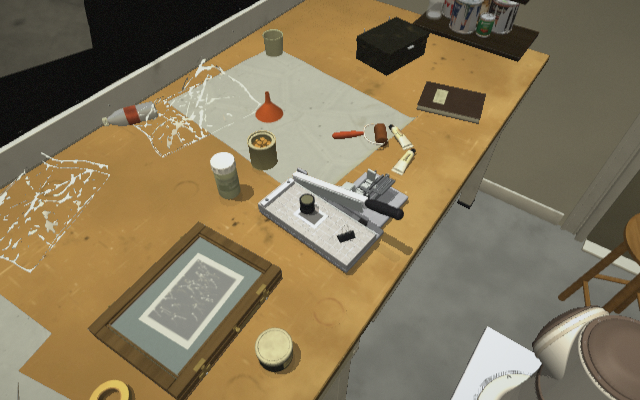

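View pics/top0.png

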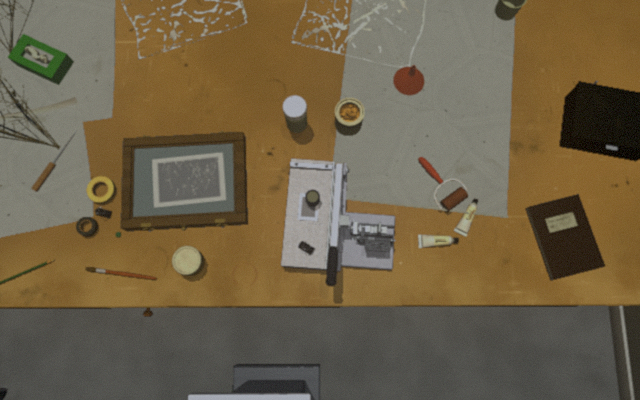

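Scene: trimmer at the scene image's (335,215), arm slightly up, handle at (385,208), lock at (375,185). Top: arm line runs almost along world +x, with the lock at (370,235). I'll build a height map for the precise pose.

```bash
cat >> m.py <<'E'
def cloud(p):
    z=p['range_z']; v,u=np.nonzero(z>0); d=z[v,u]; K=p['mtx']
    c=np.c_[(u-K[0,2])*d/K[0,0],(v-K[1,2])*d/K[1,1],d,np.ones(len(d))]
    return (c@np.linalg.inv(p['world_to_cam']).T)[:,:3]
E
python3 - <<'E'
from m import *
for c in("top","scene"):
    P=cloud(np.load(f'{c}0.npz'))
    P=P[(P[:,0]>.35)&(P[:,0]<.8)&(P[:,1]>-.45)&(P[:,1]<-.08)]
    T=P[(P[:,2]>.036)&(P[:,2]<.053)&(P[:,1]>-.225)]
    print(c,len(P),'table',cv2.minAreaRect(T[:,:2].astype(np.float32)),np.percentile(T,[1,50,99],axis=0).round(3).tolist())
    A=P[(P[:,2]>.06)&(P[:,1]>-.26)&(P[:,1]<-.18)]
    for x in np.arange(.4,.76,.03):
        a=A[abs(A[:,0]-x)<.01]
        if len(a): print(' arm x%.2f y %.3f..%.3f zmax %.3f n%d'%(x,a[:,1].min(),a[:,1].max(),a[:,2].max(),len(a)))
    L=P[(P[:,1]<-.25)&(P[:,2]>.03)]
    print(' apron',np.percentile(L,[1,50,99],axis=0).round(3).tolist())
    H=L[L[:,2]>.062]
    g={}
    for q in H: g.setdefault((round(q[0]/.006),round(q[1]/.006)),[]).append(q[2])
    xs=sorted({k[0] for k in g});ys=sorted({k[1] for k in g},reverse=True)
    print('x\\y',[round(y*6) for y in ys])
    for x in xs: print(x*6,' '.join('%3d'%(max(g[(x,y)])*1000) if (x,y) in g else '  .' for y in ys))
p=np.load('scene0.npz'); im=p['color'][140:270,250:430]; cv2.imwrite('pics/crop0.png',cv2.resize(im[:,:,::-1],None,fx=4.4,fy=4.4,interpolation=2))
E
```

```text
top 21125 table ((0.62398362159729, -0.15486955642700195), (0.12223067879676819, 0.30151623487472534), 85.43120574951172) [[0.475, -0.219, 0.039], [0.608, -0.153, 0.046], [0.77, -0.089, 0.052]]
 arm x0.43 y -0.226..-0.201 zmax 0.160 n83
 arm x0.46 y -0.229..-0.204 zmax 0.152 n89
 arm x0.49 y -0.232..-0.206 zmax 0.144 n83
 arm x0.52 y -0.232..-0.209 zmax 0.132 n68
 arm x0.55 y -0.235..-0.212 zmax 0.127 n67
 arm x0.58 y -0.260..-0.215 zmax 0.118 n144
 arm x0.61 y -0.259..-0.215 zmax 0.106 n80
 arm x0.64 y -0.239..-0.181 zmax 0.100 n64
 arm x0.67 y -0.243..-0.181 zmax 0.092 n68
 arm x0.70 y -0.249..-0.224 zmax 0.082 n58
 arm x0.73 y -0.257..-0.227 zmax 0.075 n70
 apron [[0.515, -0.383, 0.031], [0.565, -0.324, 0.061], [0.747, -0.252, 0.107]]
x\y [-252, -258, -264, -276, -282, -288, -294, -300, -306, -312, -318, -324, -330, -336, -342, -348, -354, -360, -366, -372, -378, -384]
510   .   .   .   .   .   .   .   .   .   .   .   .   .   .   .  71   .  75  69   .   .   .
516   .   .   .   .   .   .   .   .  74  73  69  73  73  74  69  74  71  75  71  68   .   .
522   .   .   .   .   .   .   .
[... 4095 characters left out ...]
   .   .   .   .   .   .   .
606   .  98   .   .   .   .   .   .   .   .   .   .   .   .   .   .   .   .   .   .
720  69   .   .   .   .   .   .   .   .   .   .   .   .   .   .   .   .   .   .   .
726  68  67   .   .   .   .   .   .   .   .   .   .   .   .   .   .   .   .   .   .
732  72  67   .   .   .   .   .   .   .   .   .   .   .   .   .   .   .   .   .   .
738  70  69   .   .   .   .   .   .   .   .   .   .   .   .   .   .   .   .   .   .
744  68  68   .   .   .   .   .   .   .   .   .   .   .   .   .   .   .   .   .   .
750  68  66   .   .   .   .   .   .   .   .   .   .   .   .   .   .   .   .   .   .
756  67  67   .   .   .   .   .   .   .   .   .   .   .   .   .   .   .   .   .   .
```

View pics/crop0.png

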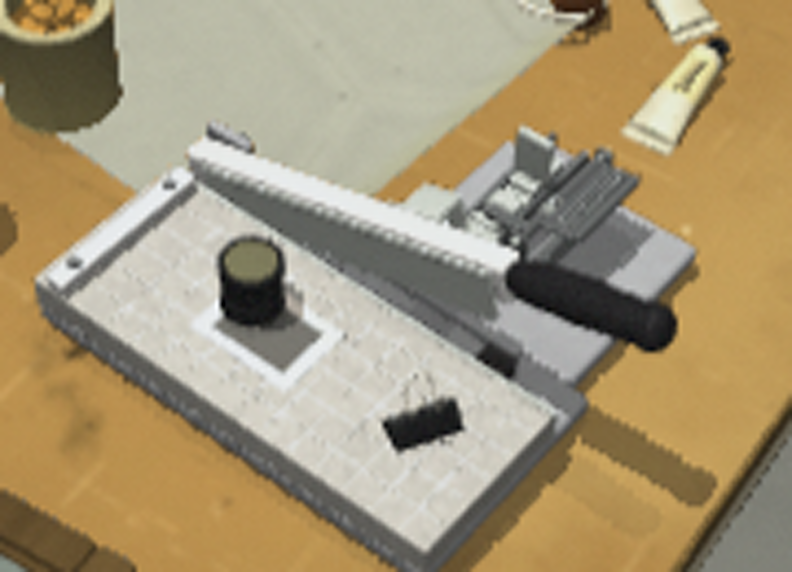

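Pose fit: trimmer yaw is about -4.5° and its origin about (0.597, -0.229). The crop shows the lock with the tab at (535,140) and the catch pad at (590,200), both clear of the arm. Next I move above the handle with the fingers shut and turned to the lock axes.

```bash
python3 -m inch '[1,0.035,-0.05,0,0,0,-0.16, 1,0.06,-0.1,0,0,0,-0.32, 1,0.08,-0.155,0,0,0,-0.48, 1,0.1,-0.21,0,0,0,-0.64, 1,0.12,-0.265,0,0,0,-0.8, 1,0.14,-0.32,0,0,0,-0.96, 1,0.16,-0.375,0,0,0,-1.12, 1,0.18,-0.43,0,0,0,-1.293]'
```

```text
t: 1.9
tcp_pos: [0.3808, 0.1072, 0.2317]
tcp_rot: [0.0, 0.736, 0.677, 0.001]
force: [0.3, 0.3, 0.2]
finger_gap: 0.0002
gripper_force: 0.0
```

```bash
python3 -m inch '[1,0.015,-0.055,0,0,0,0, 1,0.03,-0.11,0,0,0,0, 1,0.045,-0.165,0,0,0,0, 1,0.06,-0.22,-0.01,0,0,0, 1,0.07,-0.275,-0.02,0,0,0, 1,0.082,-0.324,-0.03,0,0,0, 1,0.082,-0.324,-0.05,0,0,0, 1,0.082,-0.324,-0.06,0,0,0]'
```

```text
t: 2.9
tcp_pos: [0.4617, -0.2151, 0.1701]
tcp_rot: [-0.001, 0.734, 0.679, -0.0]
force: [-0.2, -0.2, -0.1]
finger_gap: 0.0004
gripper_force: 0.0
```

```bash
python3 -m inch '[1,0,0,-0.015,0,0,0, 1,0,0,-0.03,0,0,0, 1,0,0,-0.045,0,0,0, 1,0,0,-0.06,0,0,0, 1,0,0,-0.075,0,0,0, 1,0,0,-0.085,0,0,0, 1,0,0,-0.09,0,0,0, 1,0,0,-0.09,0,0,0]'
```

```text
t: 3.9
tcp_pos: [0.4623, -0.215, 0.081]
tcp_rot: [-0.0, 0.734, 0.679, 0.0]
force: [1.1, 0.1, -0.9]
finger_gap: 0.0003
gripper_force: 0.0
```

```bash
python3 -m inch '[1,0,0,-0.005,0,0,0, 1,0,0,-0.01,0,0,0, 1,0,0,-0.012,0,0,0, 1,0,0,-0.014,0,0,0]'; python3 -m inch '[1,0,0,-0.002,0,0,0, 1,0,0,-0.002,0,0,0]'
```

```text
t: 4.4
tcp_pos: [0.4623, -0.2151, 0.0672]
tcp_rot: [-0.0, 0.734, 0.679, -0.0]
force: [-0.3, -0.2, 1.0]
finger_gap: 0.0002
gripper_force: 0.5
t: 4.65
tcp_pos: [0.4624, -0.2152, 0.0665]
tcp_rot: [-0.0, 0.734, 0.679, -0.0]
force: [-4.3, 2.4, 10.4]
finger_gap: 0.0001
gripper_force: 5.5
```

```bash
python3 -m inch '[1,0,0,0.03,0,0,0, 1,0,0,0.06,0,0,0, 0.46,-0.03,0.03,0.09,0,0,0, 0.46,-0.06,0.06,0.1,0,0,0, 0.46,-0.06,0.06,0.1,0,0,0]'
python3 - <<'E'
from m import *
for c in("top","scene"):
    p=capture(c); cv2.imwrite(f'pics/{c}1.png',p['color'][:,:,::-1])
    P=cloud(p); P=P[(P[:,0]>.35)&(P[:,0]<.8)&(P[:,1]>-.45)&(P[:,1]<-.08)]
    L=P[(P[:,1]<-.28)&(P[:,2]>.03)]
    T=L[(L[:,2]>.08)&(L[:,2]<.11)&(L[:,0]>.54)&(L[:,0]<.61)]
    print(c,'tab',len(T),T.mean(0).round(4),T.min(0).round(3),T.max(0).round(3))
    C=L[(L[:,2]>.06)&(L[:,2]<.08)&(L[:,0]<.535)]
    print(' catch',C.min(0).round(4),C.max(0).round(4),C.mean(0).round(4))
    A=P[(P[:,1]>-.26)&(P[:,1]<-.2)&(P[:,2]>.06)]
    for x in(.5,.56,.62,.68,.74):
        a=A[abs(A[:,0]-x)<.008]; print(x,a[:,2].max().round(3),np.median(a[:,1]).round(3))
if 1:
    im=p['color'][140:270,250:430]; cv2.imwrite('pics/crop1.png',cv2.resize(im[:,:,::-1],None,fx=4.4,fy=4.4,interpolation=2))
E
```

```text
t: 5.28
tcp_pos: [0.4014, -0.1535, 0.1657]
tcp_rot: [0.0, 0.734, 0.679, 0.0]
force: [0.4, -0.5, 0.3]
finger_gap: 0.046
gripper_force: 0.0
top tab 30 [ 0.5719 -0.3428  0.0909] [ 0.561 -0.346  0.081] [ 0.584 -0.338  0.096]
 catch [ 0.5122 -0.3714  0.061 ] [ 0.535  -0.3042  0.0764] [ 0.5242 -0.3392  0.0675]
0.5 0.07 -0.22
0.56 0.069 -0.226
0.62 0.069 -0.229
0.68 0.072 -0.232
0.74 0.073 -0.241
scene tab 45 [ 0.5722 -0.3411  0.0874] [ 0.56  -0.346  0.08 ] [ 0.585 -0.337  0.095]
 catch [ 0.524  -0.3712  0.0614] [ 0.5349 -0.344   0.0684] [ 0.5305 -0.3549  0.0648]
0.5 0.066 -0.217
0.56 0.069 -0.223
0.62 0.068 -0.227
0.68 0.069 -0.234
0.74 0.07 -0.244
```

View pics/crop1.png

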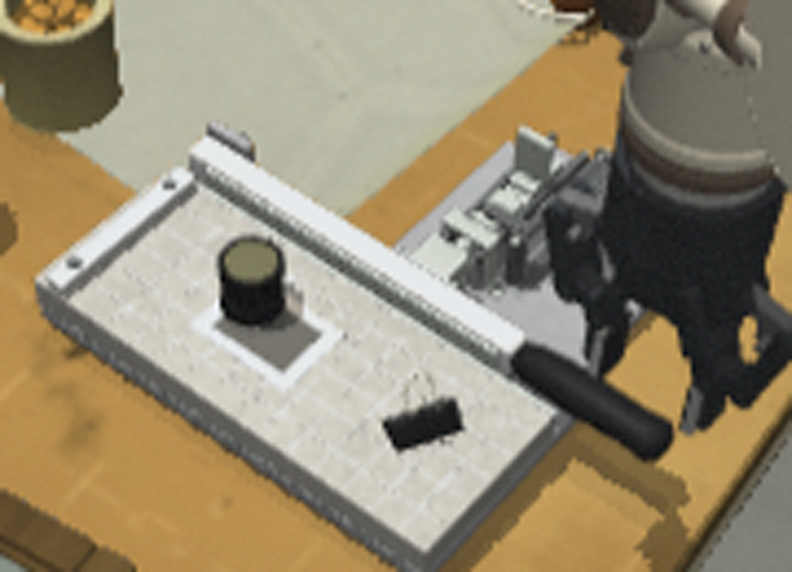

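The arm now lies flat (top about 69 mm all along, handle end at crop (640,440)). The tab is still withdrawn at (0.572, -0.343), at crop (535,150). The finger gap is 46 mm as wanted, so I move over the lock.

```bash
python3 -m inch '[0.46,0.036,-0.05,0,0,0,0, 0.46,0.072,-0.1,0,0,0,0, 0.46,0.108,-0.154,0,0,0,0, 0.46,0.142,-0.2085,0,0,0,0, 0.46,0.142,-0.2085,-0.03,0,0,0, 0.46,0.142,-0.2085,-0.05,0,0,0, 0.46,0.142,-0.2085,-0.06,0,0,0, 0.46,0.142,-0.2085,-0.06,0,0,0]'
python3 - <<'E'
from m import *
print(arm.sense()['force'],arm.sense()['finger_gap'])
p=capture("scene"); im=p['color'][120:220,300:440]; cv2.imwrite('pics/crop2.png',cv2.resize(im[:,:,::-1],None,fx=5.6,fy=5.6,interpolation=2))
p=capture("top"); im=p['color'][190:280,310:430]; cv2.imwrite('pics/crop3.png',cv2.resize(im[:,:,::-1],None,fx=6,fy=6,interpolation=2))
E
```

```text
t: 6.38
tcp_pos: [0.5438, -0.3626, 0.1045]
tcp_rot: [-0.001, 0.734, 0.679, -0.0]
force: [-0.1, -0.2, 0.6]
finger_gap: 0.046
gripper_force: 0.0
[-0.08213925 -0.18980282  0.57337911] 0.0459652646984935
```

View pics/crop2.png

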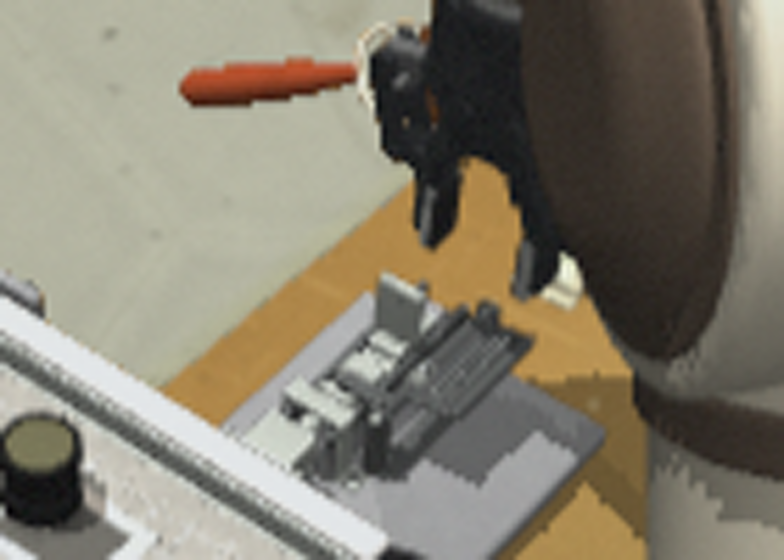

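The tab finger hangs behind the tab (crop (430,240) against tab (400,285)) and the other finger hangs over the catch edge. I descend until contact.

```bash
python3 -m inch '[0.46,0,0,-0.015,0,0,0, 0.46,0,0,-0.03,0,0,0, 0.46,0,0,-0.034,0,0,0, 0.46,0,0,-0.034,0,0,0]'; python3 -m inch '[0.46,0,0,-0.003,0,0,0, 0.46,0,0,-0.003,0,0,0]';  python3 -m inch '[0.46,0,0,-0.003,0,0,0, 0.46,0,0,-0.003,0,0,0]'
```

```text
t: 6.98
tcp_pos: [0.544, -0.3632, 0.0705]
tcp_rot: [-0.001, 0.734, 0.679, -0.0]
force: [-1.3, -0.5, 1.0]
finger_gap: 0.0461
gripper_force: 0.0
t: 7.22
tcp_pos: [0.5444, -0.3636, 0.0684]
tcp_rot: [0.0, 0.734, 0.679, -0.0]
force: [0.4, 0.1, 0.6]
finger_gap: 0.0462
gripper_force: 0.0
t: 7.48
tcp_pos: [0.5443, -0.3638, 0.0655]
tcp_rot: [0.0, 0.734, 0.679, -0.0]
force: [-1.9, -0.5, 2.2]
finger_gap: 0.0461
gripper_force: 1.1
```

```bash
python3 -m inch '[0.46,0,0,-0.003,0,0,0, 0.46,0,0,-0.005,0,0,0, 0.46,0,0,-0.005,0,0,0]';  python3 -m inch '[0.46,0,0,-0.002,0,0,0, 0.46,0,0,-0.002,0,0,0, 0.46,0,0,-0.002,0,0,0]'
python3 - <<'E'
from m import *
p=capture("scene"); im=p['color'][120:220,300:440]; cv2.imwrite('pics/crop4.png',cv2.resize(im[:,:,::-1],None,fx=5.6,fy=5.6,interpolation=2))
print(arm.sense()['force'])
E
```

```text
t: 7.85
tcp_pos: [0.5442, -0.3638, 0.0603]
tcp_rot: [0.0, 0.734, 0.679, -0.0]
force: [-2.2, -0.9, 4.0]
finger_gap: 0.0463
gripper_force: 1.8
t: 8.22
tcp_pos: [0.5443, -0.3638, 0.0585]
tcp_rot: [0.0, 0.734, 0.679, -0.0]
force: [-2.7, -1.3, 4.6]
finger_gap: 0.0459
gripper_force: 2.5
[-3.17078915 -1.39961496  4.90914155]
```

View pics/crop4.png

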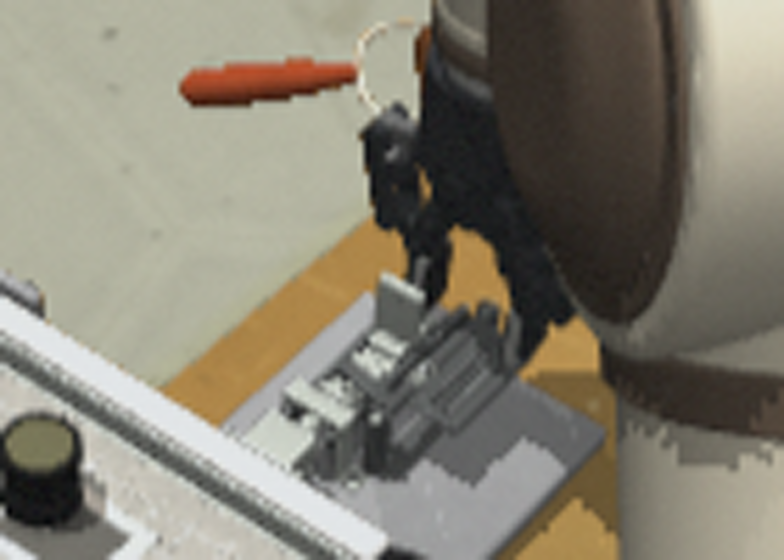

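The catch is pressed (force rising smoothly to about 4.9 N) and the finger stands behind the tab at crop (425,280). I push along trimmer +y.

```bash
python3 -m inch '[0.46,0,0.003,0,0,0,0, 0.46,0,0.006,0,0,0,0, 0.46,0.001,0.009,0,0,0,0, 0.46,0.001,0.012,0,0,0,0, 0.46,0.001,0.015,0,0,0,0]'; python3 -m inch '[0.46,0,0.003,0,0,0,0, 0.46,0,0.006,0,0,0,0, 0.46,0.001,0.009,0,0,0,0, 0.46,0.001,0.011,0,0,0,0]'
```

```text
t: 8.9
tcp_pos: [0.5457, -0.3487, 0.0587]
tcp_rot: [0.001, 0.734, 0.679, 0.0]
force: [0.6, -3.7, 4.5]
finger_gap: 0.0465
gripper_force: 2.7
t: 9.4
tcp_pos: [0.5462, -0.3377, 0.0586]
tcp_rot: [0.0, 0.734, 0.679, -0.0]
force: [-0.2, -5.0, 6.4]
finger_gap: 0.0461
gripper_force: 3.4
```

```bash
python3 -m inch '[0.46,0,0.002,0,0,0,0, 0.46,0,0.004,0,0,0,0, 0.46,0,0.004,0,0,0,0]'; python3 -m inch '[0.46,0,0.002,0,0,0,0, 0.46,0,0.002,0,0,0,0]'
```

```text
t: 9.78
tcp_pos: [0.5464, -0.3334, 0.0585]
tcp_rot: [0.0, 0.734, 0.679, -0.0]
force: [0.2, -2.8, 5.5]
finger_gap: 0.0461
gripper_force: 2.8
t: 10.02
tcp_pos: [0.5464, -0.3314, 0.0586]
tcp_rot: [0.0, 0.734, 0.679, 0.0]
force: [-0.2, -3.7, 4.8]
finger_gap: 0.0461
gripper_force: 2.9
```

```bash
python3 - <<'E'
from m import *
for c in("scene","top"):
    p=capture(c)
    P=cloud(p); T=P[(P[:,0]>.555)&(P[:,0]<.6)&(P[:,1]<-.28)&(P[:,1]>-.345)&(P[:,2]>.08)&(P[:,2]<.1)]
    print(c,len(T),T.mean(0).round(4),np.percentile(T,[5,95],axis=0).round(3))
E
```

```text
scene 77 [ 0.5721 -0.3244  0.0899] [[ 0.564 -0.342  0.082]
 [ 0.584 -0.315  0.098]]<stdin>:5: RuntimeWarning: Mean of empty slice.
  ret = um.true_divide(
Traceback (most recent call last):
IndexError: index -1 is out of bounds for axis 0 with size 0
```

```bash
for i in 1; do python3 -m inch '[0.46,0,0.002,0,0,0,0, 0.46,0,0.002,0,0,0,0]' | grep -E 'tcp_pos|force'; done; python3 -m inch '[0.46,0,0.002,0,0,0,0, 0.46,0,0.002,0,0,0,0]'| grep -E 'tcp_pos|force'
```

```text
tcp_pos: [0.5465, -0.3304, 0.0586]
force: [0.6, -6.2, 3.6]
gripper_force: 5.0
tcp_pos: [0.5465, -0.3303, 0.0587]
force: [0.9, -13.3, 0.4]
gripper_force: 7.4
```

The stop is reached: travel 33.5 mm as predicted, and the push force jumped to 13 N. I ease the push slightly, then lift straight up.

```bash
python3 -m inch '[0.46,0,-0.0015,0,0,0,0, 0.46,0,-0.0015,0.006,0,0,0, 0.46,0,-0.0015,0.015,0,0,0, 0.46,0,-0.003,0.035,0,0,0, 0.46,0,-0.005,0.07,0,0,0, 0.46,-0.03,0.03,0.12,0,0,0, 0.46,-0.06,0.08,0.13,0,0,0, 0.46,-0.1,0.13,0.13,0,0,0]'
python3 -m inch '[0.46,-0.02,0.05,0,0,0,0, 0.46,-0.03,0.08,0,0,0,0, 0.46,-0.03,0.08,0,0,0,0]'
python3 - <<'E'
from m import *
for c in("top","scene"):
    p=capture(c); P=cloud(p); P=P[(P[:,0]>.35)&(P[:,0]<.8)&(P[:,1]>-.45)&(P[:,1]<-.28)]
    T=P[(P[:,2]>.08)&(P[:,2]<.1)&(P[:,0]>.55)&(P[:,0]<.6)]
    print(c,len(T),T.mean(0).round(4),T.min(0).round(3),T.max(0).round(3))
    C=P[(P[:,2]>.05)&(P[:,2]<.09)&(P[:,0]<.523)&(P[:,1]<-.3)]; print(C.mean(0).round(4),len(C))
    print([spot_in(p,n)[:1] for n in("loupe","clip")])
im=p['color'][120:250,270:440]; cv2.imwrite('pics/crop5.png',cv2.resize(im[:,:,::-1],None,fx=4.5,fy=4.5,interpolation=2))
E
```

```text
t: 11.62
tcp_pos: [0.4468, -0.1969, 0.1882]
tcp_rot: [-0.001, 0.734, 0.679, 0.001]
force: [0.3, 0.2, 1.5]
finger_gap: 0.0466
gripper_force: 0.0
t: 12.0
tcp_pos: [0.4161, -0.1163, 0.1865]
tcp_rot: [-0.003, 0.733, 0.68, 0.0]
force: [-0.4, -0.4, 0.2]
finger_gap: 0.0462
gripper_force: 0.0
top 31 [ 0.5743 -0.3182  0.0905] [ 0.563 -0.323  0.083] [ 0.587 -0.314  0.097]
[ 0.5179 -0.3408  0.0688] 85
[[{'xyz': [0.654, -0.1702, 0.0844], 'score': 0.63}], []]
scene 38 [ 0.5753 -0.3164  0.0883] [ 0.563 -0.321  0.08 ] [ 0.585 -0.313  0.094]
[nan nan nan] 0
[[{'xyz': [0.6517, -0.1559, 0.0827], 'score': 0.56}], [{'xyz': [0.5244, -0.1469, 0.0618], 'score': 0.66}]]<stdin>:6: RuntimeWarning: Mean of empty slice.
  ret = um.true_divide(
```

View pics/crop5.png

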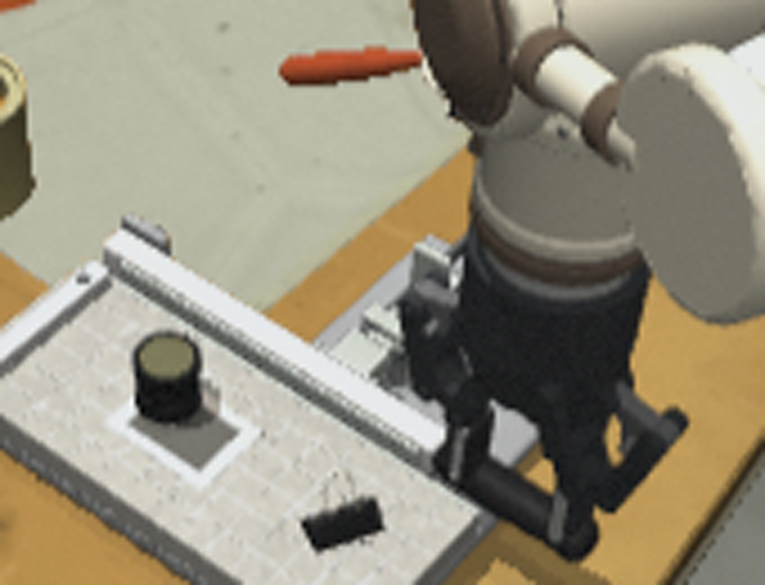

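The tab moved 24.7 mm in both cameras and the pad is back up at about 69 mm. The arm is flat, the loupe and clip have not moved, and the gripper is 120 mm above the handle. I hand the job in.

```bash
python3 -c "
from workcell import arm
print(arm.job_done())"
```

```text
the job is handed in; nothing more can be done
None
```

The job is handed in, with no verdict returned: the blade arm is closed, the bolt is home (24.7 mm of 25 measured) and the catch has sprung back up; the loupe and clip are where they were (tin and tube not re-measured).

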